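Centre-punch the hasp plate for the clay chest

TASK

Take the spring-loaded centre punch out of its wooden stand, set its point in the shallow channel of the clamped aluminium hasp plate and feel along the channel for the small pit near the middle. There press the upright punch straight down, gently, until its hidden spring snaps, and stop at once without ramming it on; it must snap nowhere else on the plate. Then stand the punch back in its stand, let go, and leave everything else on the table where it is.

Things in the scene. Friction and masses are not known exactly. Their poses are not given: they have to be found in the camera images.
- punch: steel centre punch upright in the stand, point down, 0.2 to 0.45 kg. Origin on its axis under its collar (30 mm wide, 6 mm thick; fingers may bear down on it); z up along the axis. Above: round dark knurled handle 22 mm across from 6 to 56 mm over the origin, 20 mm cap to 60. Below: 14 mm barrel to 26 mm down, tapering to 10 mm at 30, then the sprung 8 mm plunger with a 4 mm thick point
- punch_tip (a point): rounded end of the point, 56 mm below the punch's origin when relaxed. Pressed, it slides up into the barrel on the hidden spring: 2 N to start, 3 N at 3 mm in, climbing from 3.5 mm to about 13 N at 6 to 7 mm; then it snaps: the push falls to about 7 N by 8.5 mm, and at 11 mm it is hard on its stop. It springs back when lifted
- stand: fixed wooden block 60 x 60 x 75 mm; origin under its middle, z up. A 16.5 mm hole, 68 mm deep, goes straight down in the middle of its top (75 mm above the origin); the punch's barrel stands in it, collar resting on the block's top
- jig: fixed board 150 x 240 x 18 mm (x, y, z), origin under its middle. An aluminium plate (50 x 190 x 10 mm, long along y, its top 28 mm above the origin) is held on it by two dark clamp bars, inner edges 76 mm either side of the middle, up to 43 mm high with bolts. A channel 7 mm wide, 2 mm deep runs along the plate's whole length on the board's y axis (x = 0)
- jig_mid (a point): middle of the jig at the height of the plate's top face, axes as the jig. The plate was clamped by hand: its pit, a 7 x 7 mm square hole in the channel's floor, 3 mm deeper than that floor (5 mm below the plate's top), lies on the channel's line within 10 mm of here towards +y or -y. Its place is not measured: see it or feel for it (the dragged point drops in and catches on its wall)
- mark (a joint): depth of the dent in the pit's floor, m: 0 untouched, 0.0025 full. The metal gives way under about 8 N, so on the way down the point sinks 2.5 mm at a steady push shortly before the spring snaps; the dent stays
- brush_pot: bystander: grey metal pot of upright brushes, 76 mm wide, 100 mm tall, brushes to 175 mm; origin under its middle
- tub: bystander: clear plastic tub, 100 mm wide, 50 mm tall; origin under its middle
- star_tile: bystander: brown six-pointed clay star tile, 104 mm across, 12 mm thick; origin under its middle
- glaze_jar: bystander: white jar with lid, 60 mm wide, 85 mm tall; origin under its middle
- needle_tool: bystander: needle tool lying flat, square wooden handle 11 mm thick with a thin steel needle, 145 mm long; origin on the table, 20 mm from the handle's middle towards the needle
- wood_rib: bystander: flat wooden rib (scraper), 100 x 45 x 6 mm; origin under its middle
Mind the look-alikes: they are no part of the job. What is meant by the stand is not green, red or turquoise, and is the larger of those in its own colour.

How it is judged:
By the outcome, as a careful person would: the job done as asked, in the order asked, and still so for the second after the job is handed in, with the robot touching nothing.
It also fails if it takes over 72 s, if anything falls off the work surface, if the arm or the gripper's body presses on something with over 40 N, if the wrist force passes 120 N, or if a joint passes its speed limit or range.

ROBOT

A 6-joint arm with a two-finger parallel gripper is mounted at the origin on the work surface. World frame = base frame: x ahead of the robot, y to its left, z up, the work surface at z = 0. Lengths are in mm, angles in rad, forces in N, time in s.
With the tool pointing down it reaches from about 275 to 850 mm from the base axis. Payload 5.2 kg.
Tool frame: the origin (TCP) lies at the very end of the fingers, on their centre line; the grasp point (between the pads) lies 19 mm behind it; y points along the fingers, z is the direction in which the jaws open and shut, and the axes are right-handed (so a half turn about y gives the same grasp; the last joint's range is limited). The gripper opens to 85 mm and grips with 20 to 120 N. Pads are 22 mm wide; open, the fingers measure 114 mm over their backs; the gripper's body (76 mm by 85 mm) begins 54 mm behind the grasp point. The pads swing forward as they close: fully open they stand 13 mm farther back than shut.
Start: joints at [1.078, 0.259, 1.535, -0, 1.348, -0.203], TCP at [157.146, 527.077, 231.31] pointing down, gripper open.
Joint ranges: [-3.14, 3.14], [-0.91, 2.08], [0.19, 2.58], [-1.22, 4.36], [0.22, 2.71], [-3.12, 3.12]. Speed limits (rad/s): [2.57, 2.57, 3.14, 3.14, 3.14, 3.14].

INTERFACE

Orientations are given as a 3x3 rotation matrix whose columns are the frame's x, y, z axes.
In Python, from station import ctrl gives the robot as it stands. Calls block until the motion is done:
- ctrl.move_pose(position, orientation): joint-space move of the TCP to a pose.
- ctrl.servo_line(position, rotation=None, vel=150, guard=None): straight line of the TCP; rotation=None keeps the orientation; vel is the mean speed in mm/s. With guard (N) it stops when the force on the tool has changed by that much, and returns True; else False.
- ctrl.move_j(angles): joint-space move.
- ctrl.grip(opening, grip_force=None): finger opening in mm; grip_force is the grip in N (None keeps the last); returns when the fingers have stopped.
- ctrl.pause(seconds).
- ctrl.solve_ik(position, orientation): joint angles nearest the present ones, or None.
- ctrl.get_state(): the state.
- ctrl.capture(name): name is "side" or "top" or "wrist"; returns a dict with "pixels" (384x512x3 uint8, blue, green, red), "fx", "fy", "cx", "cy" (pixels), "camera_from_world" (4x4, takes a point from world to camera coordinates). Camera axes: x right, y down, z forward; pixel columns grow to the right and rows downward; lengths in mm; the calibration is good to about 2 mm. A picture is of the moment at which its call begins. There is no depth.
A pose or a line that the arm cannot do raises ctrl.IKError and nothing moves.
- ctrl.finish_job(): hands the job in, once; it reports no verdict.
The state is a dict: "time_s": time; "joint_pos": joint angles; "joint_vel": joint speeds; "effort": joint torques, N m; "ee_pos": TCP position; "ee_rot": TCP orientation; "contact_force": force on the tool from outside, world axes, zero at the start; "ft_torque": the same for the moment, N m; "gripper_width": finger opening in mm.
Only numpy, scipy, OpenCV 4.12 (cv2) and the standard library are available. Lean on these libraries where they do the work, as an engineer would, in place of code of your own. Each camera call takes 0.05 s, during which the arm holds its last target.

## Working session

There is one attempt and no reset: what is moved stays moved. The work goes in short steps, each a Python script; the robot and the scene stay as the last script left them, time stands still between calls to the robot, and variables do not carry over. Pictures are saved under pics/ and viewed, and the job is handed in when it is done.

```bash
ls; mkdir -p pics; cat > h.py <<'E'
import numpy as np, cv2, sys
from station import ctrl
def snap(cam,name):
    c=ctrl.capture(cam); cv2.imwrite(f'pics/{name}.png',c['pixels']); 
    np.savez(f'pics/{name}.npz',**{k:np.array(v) for k,v in c.items()}); return c
def load(name): 
    d=np.load(f'pics/{name}.npz'); return {k:d[k] for k in d.files}
def proj(c,p):
    T=c['camera_from_world']; q=T[:3,:3]@np.array(p,float)+T[:3,3]
    return np.array([c['fx']*q[0]/q[2]+c['cx'],c['fy']*q[1]/q[2]+c['cy']])
def ray(c,u,v,z):
    T=np.array(c['camera_from_world']);R=T[:3,:3];o=-R.T@T[:3,3]
    d=R.T@np.array([(u-c['cx'])/c['fx'],(v-c['cy'])/c['fy'],1]); return o+d*(z-o[2])/d[2]
E
python3 - <<'E'
from h import *
for n in ['top','side','wrist']:
    c=snap(n,n+'0'); T=np.array(c['camera_from_world']);print(n,c['fx'],c['cx'],c['cy'],(-T[:3,:3].T@T[:3,3]).round(),T[:3,:3].round(2).tolist())
s=ctrl.get_state();print(s['time_s'],np.array(s['ee_rot']).round(3),s['gripper_width'])
E
```

```text
pics
top 469.9042237800058 255.32730424738372 202.4917522309659 [ 288.  -53. 1394.] [[0.07, -1.0, 0.01], [-0.97, -0.07, -0.22], [0.22, 0.01, -0.98]]
side 441.824258641427 259.4870112067675 185.98133462800038 [ 118. -571.  903.] [[0.78, -0.63, 0.02], [-0.47, -0.61, -0.64], [0.41, 0.49, -0.77]]
wrist 311.9382331121064 249.5004544750516 187.68748565863902 [ 80. 551. 374.] [[0.29, 0.96, -0.0], [0.91, -0.27, 0.32], [0.3, -0.09, -0.95]]
0.15 [[ 0.958 -0.001  0.286]
 [-0.286 -0.001  0.958]
 [-0.    -1.    -0.001]] 85.29099301305945
```

View pics/top0.png

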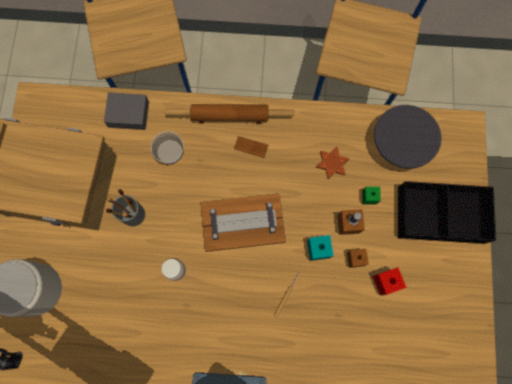

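View pics/side0.png

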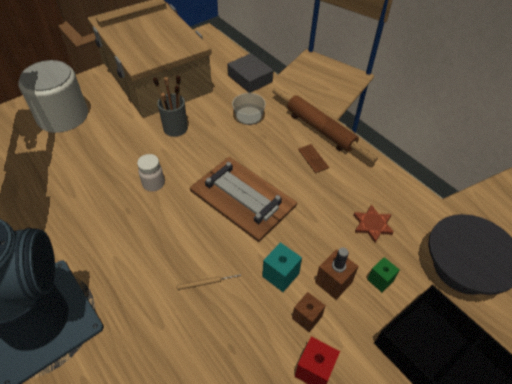

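View pics/wrist0.png

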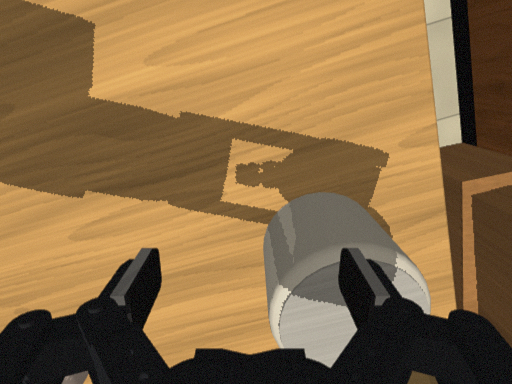

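The top view shows five blocks with holes: brown with the punch (351,221), small brown (358,258), turquoise (320,247), green (372,194) and red (391,281). The larger brown one fits: it isn't an excluded colour and it is the larger of the two browns. The jig is at (244,222). I'll confirm in a crop.

```bash
python3 - <<'E'
from h import *
t=load('top0');s=load('side0')
a=cv2.resize(t['pixels'][150:300,190:410],None,fx=3.6,fy=3.6,interpolation=cv2.INTER_CUBIC);cv2.imwrite('pics/ctop.png',a)
a=cv2.resize(s['pixels'][150:384,180:410],None,fx=2.5,fy=2.5,interpolation=cv2.INTER_CUBIC);cv2.imwrite('pics/cside.png',a)
print(ray(t,351,216,75),ray(t,355,217,135),ray(s,342,255,135),ray(t,244,222,28),ray(s,243,193,28))
for n,u,v,z in [('pot',127,210,100),('jar',173,270,85),('tub',168,149,50),('needle',287,294,8)]: print(n,ray(t,u,v,z).round())
E
```

```text
[ 564.32206572 -315.79710132   75.        ] [ 549.69900316 -314.79496179  135.        ] [ 545.35470957 -325.91194724  135.        ] [534.88479208 -10.11505362  28.        ] [536.64554591  -8.68076766  28.        ]
pot [534. 318. 100.]
jar [377. 174.  85.]
tub [738. 233.  50.]
needle [ 336. -149.    8.]
```

View pics/ctop.png

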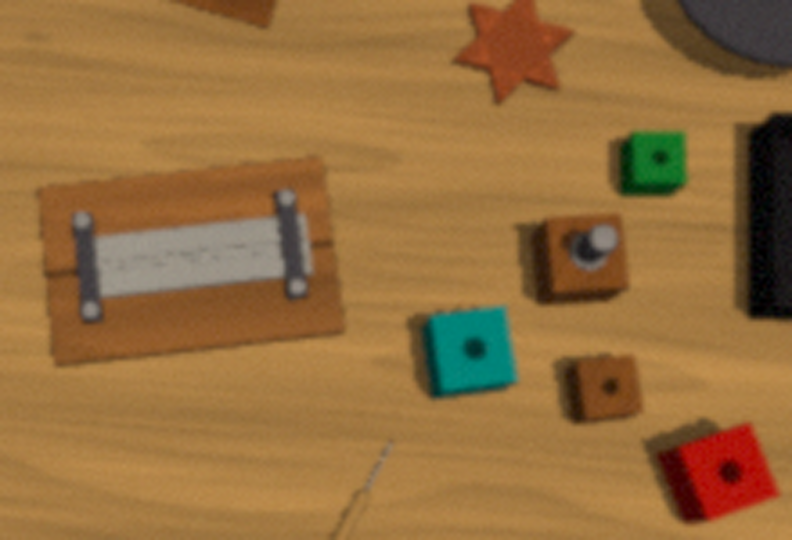

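View pics/cside.png

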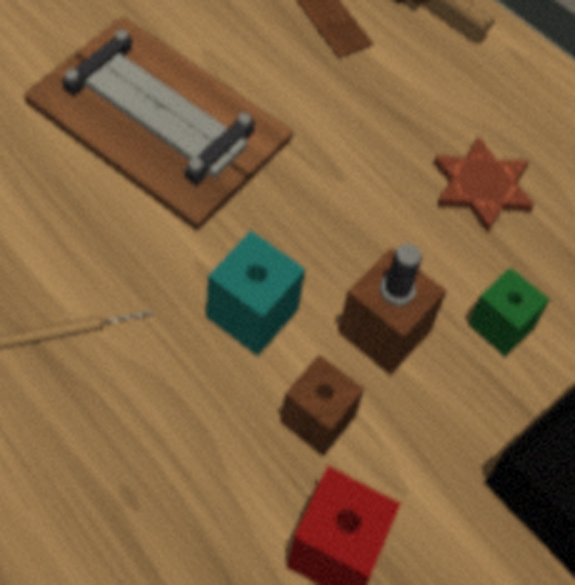

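Confirmed: the larger brown block holds the punch. The next step is to triangulate the punch, stand and jig.

```bash
cat >> h.py <<'E'
def tri(obs):
    A=[];b=[]
    for c,u,v in obs:
        T=np.array(c['camera_from_world']);R=T[:3,:3];o=-R.T@T[:3,3]
        d=R.T@np.array([(u-c['cx'])/c['fx'],(v-c['cy'])/c['fy'],1]);d/=np.linalg.norm(d)
        P=np.eye(3)-np.outer(d,d);A.append(P);b.append(P@o)
    return np.linalg.lstsq(np.vstack(A),np.hstack(b),rcond=None)[0]
def down(yaw):  # jaw (z) axis along yaw in world xy
    z=np.array([np.cos(yaw),np.sin(yaw),0]);y=np.array([0,0,-1.]);return np.c_[np.cross(y,z),y,z]
def dn(): return [list(map(float,r)) for r in down(0)]
E
python3 - <<'E'
from h import *
t=load('top0');s=load('side0')
T=lambda u,v:(t,u/3.6+190-.36,v/3.6+150-.36)
S=lambda u,v:(s,u/2.5+180-.3,v/2.5+150-.3)
print('cap',tri([T(603,238),S(407,254)]))
bc=[(38,187),(322,156),(345,332),(57,364)]
w=[ray(*T(*p),18) for p in bc];print(np.array(w).round(1)); print(np.mean(w,0))
y1=w[0]-w[1];y2=w[3]-w[2];print([np.arctan2(y[1],y[0]) for y in(y1,y2)],np.linalg.norm(y1),np.linalg.norm(y2))
sc=[(26,97),(122,17),(293,134),(198,227)]
w=[ray(*S(*p),18) for p in sc];print(np.array(w).round(1)); print(np.mean(w,0))
y1=w[0]-w[3];y2=w[1]-w[2];print([np.arctan2(y[1],y[0]) for y in(y1,y2)])
st=ctrl.get_state()
T0=np.array(load('wrist0')['camera_from_world']);R=T0[:3,:3]
E_=np.array(st['ee_rot']); print('cam in tool',E_.T@((-R.T@T0[:3,3])-st['ee_pos']), (E_.T@R.T).round(3))
for yaw in (1.65,-1.49,1.08,1.57,0): 
  for p in ([560,-317,180],[535,-10,180]):
    q=ctrl.solve_ik(p,down(yaw)); print(yaw,p,None if q is None else np.round(q,2))
E
```

```text
cap [ 553.29339806 -320.43558068  134.18280276]
[[ 589.9  125.8   18. ]
 [ 632.5 -109.    18. ]
 [ 485.6 -136.    18. ]
 [ 443.7   96.8   18. ]]
[537.93493063  -5.61089174  18.        ]
[np.float64(1.750043414936705), np.float64(1.7488212412850506)] 238.61069427340544 236.4641969753319
[[ 442.9   93.2   18. ]
 [ 588.   124.3   18. ]
 [ 628.5 -112.2   18. ]
 [ 483.9 -139.3   18. ]]
[535.81024471  -8.50025136  18.        ]
[np.float64(1.7452074167998233), np.float64(1.740430575595266)]
cam in tool [ -80.84960637 -143.07332421    0.55924325] [[-0.     0.948  0.317]
 [ 0.001 -0.317  0.948]
 [ 1.     0.    -0.001]]
1.65 [560, -317, 180] [-0.69  0.46  1.37 -0.    1.31 -2.34]
1.65 [535, -10, 180] [-0.23  0.27  1.65 -0.    1.22 -1.88]
-1.49 [560, -317, 180] [-0.69  0.46  1.37 -0.    1.31  0.8 ]
-1.49 [535, -10, 180] [-0.23  0.27  1.65 -0.    1.22  1.26]
1.08 [560, -317, 180] [-0.69  0.46  1.37  0.    1.31 -1.77]
1.08 [535, -10, 180] [-0.23  0.27  1.65  0.    1.22 -1.31]
1.57 [560, -317, 180] [-0.69  0.46  1.37 -0.    1.31 -2.26]
1.57 [535, -10, 180] [-0.23  0.27  1.65 -0.    1.22 -1.8 ]
0 [560, -317, 180] [-0.69  0.46  1.37 -0.    1.31 -0.69]
0 [535, -10, 180] [-0.23  0.27  1.65 -0.    1.22 -0.23]
```

```bash
python3 - <<'E'
from h import *
R=down(1.746-np.pi)
x=R[:,0]
m=np.array([537,-7,0.])
p=m-x*(-0) ; 
ctrl.move_pose([p[0],p[1],230],R)
p=m+x*18  # TCP beyond so optical axis hits jig mid
ctrl.servo_line([p[0],p[1],80],vel=250)
c=snap('wrist','w1'); s=ctrl.get_state();print(s['time_s'],s['ee_pos'],s['contact_force'])
print(proj(c,[537,-7,28]))
E
```

```text
3.2917 [520.86087595 -10.17792149  81.5389841 ] [ 0.50252581 -0.07420258 -0.21624952]
[249.55161999 187.8360901 ]
```

View pics/w1.png

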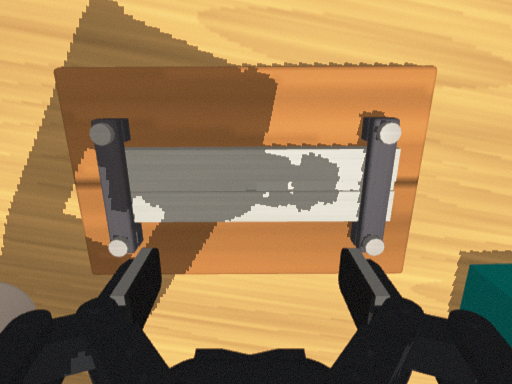

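```bash
python3 - <<'E'
from h import *
c=load('w1');g=c['pixels'][165:215,190:310]
a=cv2.resize(g,None,fx=6.5,fy=6.5,interpolation=cv2.INTER_CUBIC)
a2=cv2.createCLAHE(4,(4,4)).apply(cv2.cvtColor(a,cv2.COLOR_BGR2GRAY))
cv2.imwrite('pics/w1c.png',np.vstack([cv2.cvtColor(a,cv2.COLOR_BGR2GRAY),a2]))
R=down(1.746)
for y in(-10,0,10): print(y,proj(c,np.array([537,-7,26])+R[:,2]*y))
# bolts / board corners
for u,v in [(57,68),(435,66),(405,272),(92,273)]: print(ray(c,u,v,18).round(1))
w=[ray(c,u,v,18) for u,v in [(57,68),(435,66),(405,272),(92,273)]]; print(np.mean(w,0),[np.arctan2(*(d[:2][::-1])) for d in (w[0]-w[1],w[3]-w[2])])
for u in (150,200,300,345):
  col=c['pixels'][175:205,u].mean(1); print(u,col.round().astype(int).tolist())
E
```

```text
-10 [264.48243491 186.89208992]
0 [249.54920248 186.88513515]
10 [234.61476162 186.87817982]
[589.8 123.1  18. ]
[ 631.7 -106.3   18. ]
[ 487.5 -136.9   18. ]
[444.7  99.4  18. ]
[538.42132302  -5.18530888  18.        ] [np.float64(1.751677633242665), np.float64(1.7499790776314283)]
150 [124, 122, 126, 127, 126, 123, 124, 128, 127, 126, 124, 126, 125, 125, 127, 126, 115, 112, 121, 123, 124, 122, 119, 127, 125, 125, 126, 129, 135, 135]
200 [123, 125, 125, 124, 123, 123, 122, 120, 122, 125, 123, 126, 124, 123, 123, 125, 109, 114, 123, 129, 126, 124, 123, 125, 125, 125, 127, 130, 129, 125]
300 [122, 119, 125, 117, 120, 123, 124, 126, 125, 125, 127, 126, 125, 127, 127, 120, 104, 116, 120, 125, 123, 122, 122, 121, 119, 122, 124, 124, 125, 124]
345 [224, 226, 228, 226, 225, 222, 225, 226, 228, 225, 225, 226, 227, 227, 224, 182, 166, 214, 225, 223, 224, 222, 222, 224, 219, 221, 220, 225, 226, 224]
```

View pics/w1c.png

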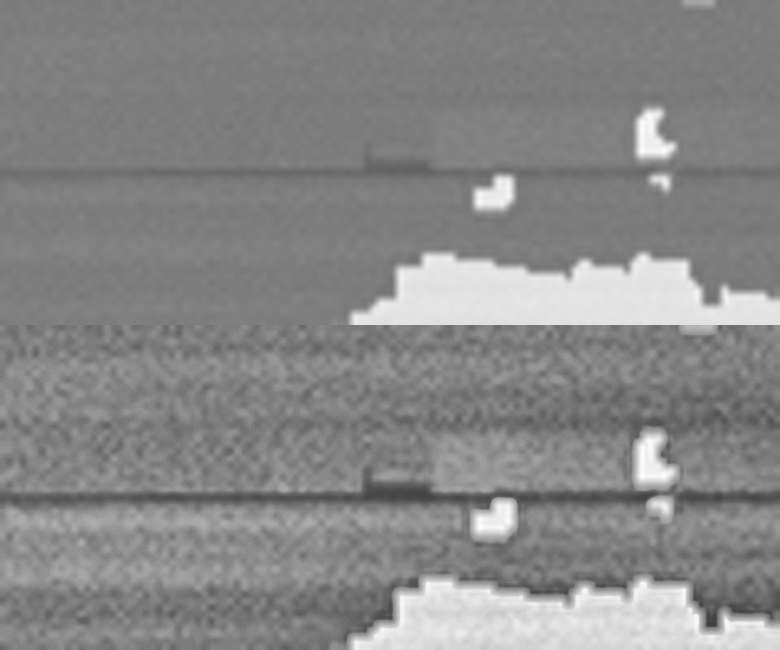

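The pit shows as a dark notch at px (246–256.5, 189–191), just above the channel's base-side wall line, which runs along row 191.3. Converting to a world position.

```bash
python3 - <<'E'
from h import *
c=load('w1')
# subpixel wall row
def row(u0,u1):
    col=c['pixels'][180:200,u0:u1].mean((1,2)); d=np.median(col)-col; d[d<3]=0; return 180+(d*np.arange(20)).sum()/d.sum()
ps=[]
for u0,u1 in [(140,165),(165,190),(190,215),(215,240),(275,300),(300,325)]:
    r=row(u0,u1); u=(u0+u1-1)/2; p=ray(c,u,r,27); ps.append(p); print(u,round(r,2),p.round(1))
ps=np.array(ps);k=np.polyfit(ps[:,1],ps[:,0],1);yaw=np.arctan2(1,k[0]);print('yaw',yaw)
# pit columns from wall strip
st=c['pixels'][188:191,235:270].mean((0,2));print(st.round().astype(int))
e=0.5*(246+256.5)-.5
p=ray(c,e,190,25);ax=np.array([np.cos(yaw),np.sin(yaw),0]);xa=np.array([np.sin(yaw),-np.cos(yaw),0])
print('wallpt',p,'pit centre est',p+3.5*xa)
q=np.array([np.polyval(k,p[1]),p[1],0])+3.5*xa;print('from line',q)
mid=np.mean([ray(c,u,v,18) for u,v in [(57,68),(435,66),(405,272),(92,273)]],0)
print('pit in jig', (q-mid)@ax,(q-mid)@xa)
E
```

```text
152.0 191.73 [522.5  56.8  27. ]
177.0 191.39 [525.7  40.3  27. ]
202.0 191.35 [528.7  23.8  27. ]
227.0 191.26 [531.7   7.4  27. ]
287.0 192.57 [537.8 -32.4  27. ]
312.0 191.05 [541.7 -48.6  27. ]
yaw 1.7454378255531757
[121 125 122 123 123 122 122 121 124 123 122 108 113 113 115 115 114 114
 112 114 114 122 126 128 126 127 127 127 128 129 127 125 125 125 124]
wallpt [534.63221075  -8.24537523  25.        ] pit centre est [538.07897187  -7.63723238  25.        ]
from line [537.63887588  -7.63723238   0.        ]
pit in jig -2.2786728529647577 -1.1965794708295734
```

```bash
python3 - <<'E'
from h import *
R=down(1.745-np.pi)
p=ctrl.get_state()['ee_pos']
ctrl.servo_line([p[0],p[1],195],vel=300)
ctrl.move_pose([556,-318,200],R)
c=snap('wrist','w2'); s=ctrl.get_state();print(s['time_s'],s['ee_pos'],s['contact_force'])
for z in(75,81,135): print(proj(c,[556,-318,z]))
E
```

```text
5.0583 [ 556.27487848 -316.11269904  199.91104884] [ 0.38298075 -0.87524345 -0.29949238]
[251.47548928 180.45558232]
[251.5063141  182.48451123]
[251.85429988 205.38937405]
```

View pics/w2.png

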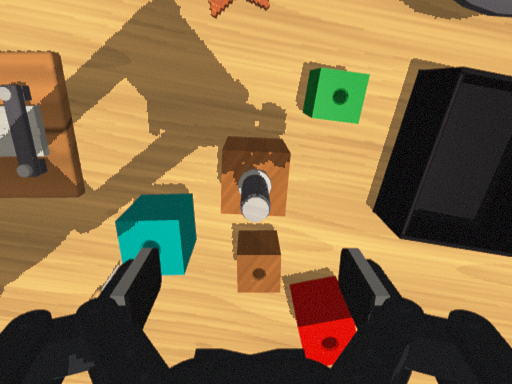

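```bash
python3 - <<'E'
from h import *
c=load('w2');g=c['pixels'][125:235,205:305]
cv2.imwrite('pics/w2c.png',cv2.resize(g,None,fx=5.4,fy=5.4,interpolation=cv2.INTER_CUBIC))
E
```

```text
(no output)
```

View pics/w2c.png

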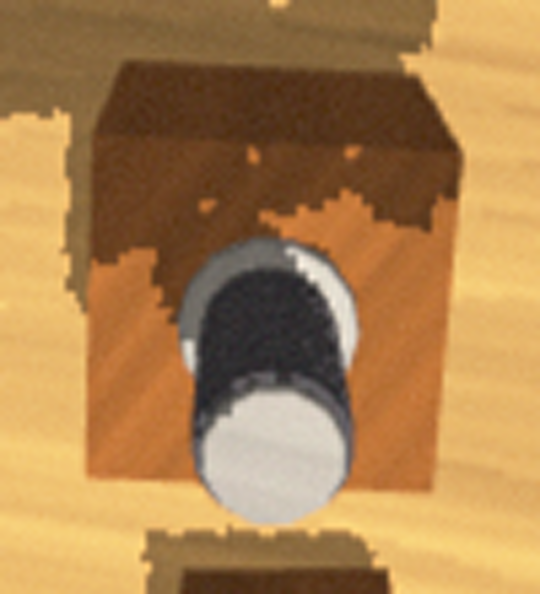

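```bash
python3 - <<'E'
from h import *
c=load('w2');f=lambda u,v:(c,205+u/5.4-.4,125+v/5.4-.4)
print('cap',ray(*f(277,456),135),'collar',ray(*f(269,323),81))
w=[ray(*f(*p),75) for p in [(93,135),(462,150),(432,492),(87,478)]];print(np.round(w,1),np.mean(w,0))
d=w[1]-w[0];print(np.linalg.norm(d),np.linalg.norm(w[2]-w[3]))
t=load('top0');s=load('side0');T=lambda u,v:(t,u/3.6+190-.36,v/3.6+150-.36)
S=lambda u,v:(s,u/2.5+180-.3,v/2.5+150-.3)
print('cap3',tri([T(603,238),S(407,254),f(277,456)]))
E
```

```text
cap [ 553.72349264 -321.36280008  135.        ] collar [ 554.6888151  -320.84199214   81.        ]
[[ 579.2 -287.6   75. ]
 [ 587.1 -346.7   75. ]
 [ 527.5 -354.5   75. ]
 [ 519.6 -295.4   75. ]] [ 553.34977934 -321.06966255   75.        ]
59.59696153320315 59.65791049611185
cap3 [ 553.31832928 -320.78107737  134.22694642]
```

```bash
python3 - <<'E'
from h import *
R=down(1.745-np.pi)
ctrl.grip(60,60)
ctrl.servo_line([553.6,-321.0,150],R,vel=150)
hit=ctrl.servo_line([553.6,-321.0,83.5],R,vel=80,guard=8)
s=ctrl.get_state();print(hit,s['time_s'],s['ee_pos'],s['contact_force'],s['gripper_width'])
c=snap('wrist','w3')
E
```

```text
False 6.9 [ 553.9849605  -321.29020187   84.01900223] [-0.44465378 -0.11495807  0.51535747] 60.18210881567641
```

View pics/w3.png

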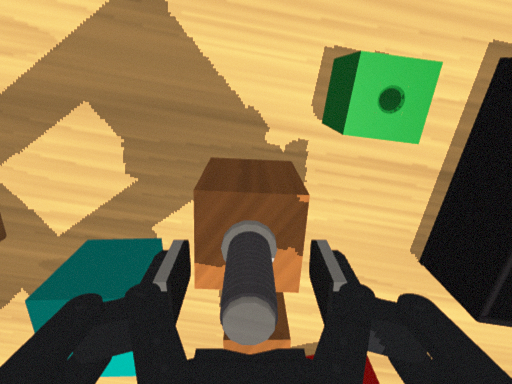

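The handle is centred between the pads (cap at px 248,320). I'll grip and lift.

```bash
python3 - <<'E'
from h import *
R=down(1.745-np.pi)
ctrl.grip(15,80)
s=ctrl.get_state();print(s['time_s'],s['ee_pos'],s['contact_force'],s['gripper_width'])
ctrl.pause(.2); print(ctrl.get_state()['ee_pos'],ctrl.get_state()['contact_force'])
ctrl.servo_line([553.6,-321.0,90],R,vel=50)
s=ctrl.get_state();print(s['time_s'],s['ee_pos'],s['contact_force'],s['gripper_width'])
ctrl.servo_line([553.6,-321.0,175],R,vel=150)
ctrl.pause(.3)
s=ctrl.get_state();print(s['time_s'],s['ee_pos'],s['contact_force'],s['ft_torque'],s['gripper_width'])
snap('wrist','w4');snap('side','s4');snap('top','t4')
E
```

```text
7.3917 [ 553.85111108 -321.06112852   84.12855515] [-0.22959229  0.43948891  4.73872009] 20.069316865583637
[ 553.83090261 -321.08051464   84.11982275] [-0.53926323  0.79619582  4.99262276]
7.875 [ 553.40679991 -320.93347885   89.65174645] [-0.78906673 -0.96359725 -2.95295341] 20.001557798994245
8.8917 [ 553.2471431  -320.72864451  173.97884448] [-0.29530117  0.02325769 -3.70296902] [ 0.01698231 -0.03809303 -0.03486157] 20.37709320184179
```

View pics/w4.png

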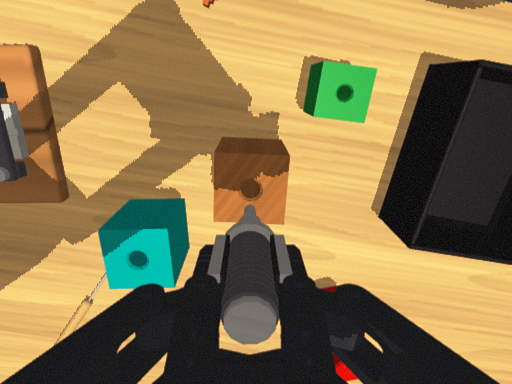

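View pics/s4.png

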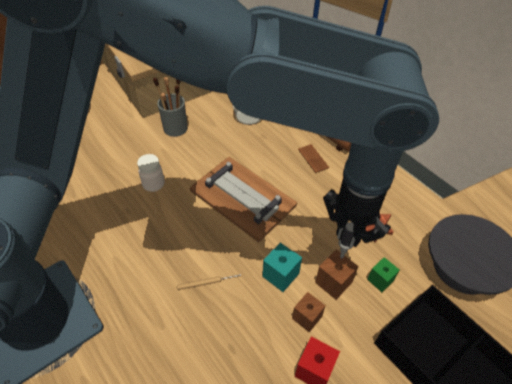

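```bash
python3 - <<'E'
from h import *
c=load('w4')
print(proj(c,[553.6,-321,109]),proj(c,[553.25,-320.7,109]),proj(c,[553.6,-321,178]),proj(c,[553.6,-321,75]))
cv2.imwrite('pics/w4c.png',cv2.resize(c['pixels'][165:305,190:310],None,fx=4.2,fy=4.2,interpolation=cv2.INTER_CUBIC))
E
```

```text
[250.17411961 204.31648017] [249.67737729 204.69582358] [250.2765748  254.75148043] [250.14288551 188.94105433]
```

View pics/w4c.png

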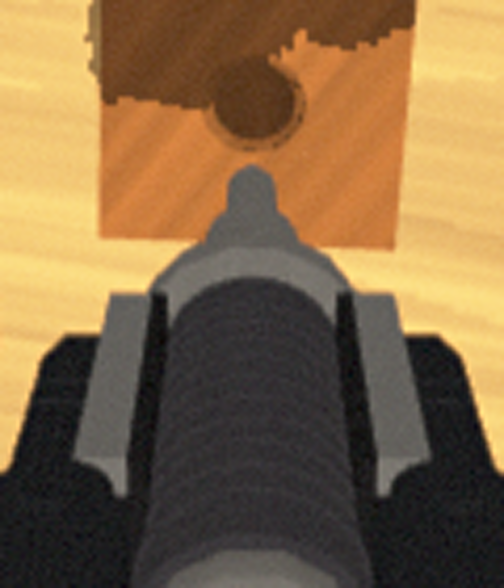

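```bash
cat >> h.py <<'E'
RJ=down(1.745-np.pi); AX=np.array([np.cos(1.745),np.sin(1.745),0]); XA=np.array([np.sin(1.745),-np.cos(1.745),0])
PIT=np.array([537.6,-7.6,0])
def J(y,z,x=0): p=PIT+AX*y+XA*x; return [float(p[0]),float(p[1]),float(z)]
def rep(tag=''):
    s=ctrl.get_state(); p=np.array(s['ee_pos'])-PIT; f=np.array(s['contact_force'])
    print(tag,round(s['time_s'],2),'y %.2f x %.2f z %.2f'%(p@AX,p@XA,p[2]),'F y %.2f x %.2f z %.2f'%(f@AX,f@XA,f[2])); return s
E
python3 - <<'E'
from h import *
ctrl.move_pose(J(12,175),RJ)
ctrl.servo_line(J(12,103),RJ,vel=120)
ctrl.pause(.3)
rep(); c=snap('wrist','w5')
print(proj(c,[*J(12,26)]),proj(c,J(0,26)),proj(c,J(12,38)))
cv2.imwrite('pics/w5c.png',cv2.resize(c['pixels'][140:280,150:350],None,fx=4,fy=4,interpolation=cv2.INTER_CUBIC))
E
```

```text
11.32 y 11.88 x 0.39 z 103.67 F y 0.37 x 0.20 z -3.82
[249.38947011 199.16089732] [265.25080082 199.15926863] [249.39313994 205.0445959 ]
```

View pics/w5c.png

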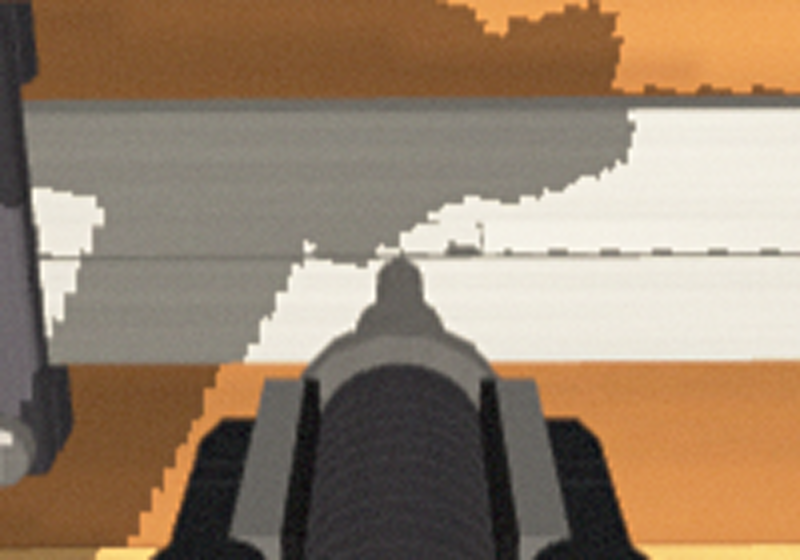

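The tip is at px (250,205), in line with the channel. The pit shows at px 266, about 12.5 mm towards -y, which matches my estimate. Now a gentle descent.

```bash
python3 - <<'E'
from h import *
ctrl.servo_line(J(12,96),RJ,vel=40); ctrl.pause(.2); rep('above')
h=ctrl.servo_line(J(12,87.5),RJ,vel=8,guard=1.6); rep(h)
ctrl.pause(.15); s=rep()
E
```

```text
above 11.9 y 11.98 x 0.06 z 96.00 F y 0.61 x -0.17 z -3.38
True 12.61 y 12.06 x -0.25 z 89.92 F y -1.31 x 0.43 z -0.51
 12.76 y 12.09 x -0.41 z 89.65 F y -0.35 x 2.15 z 0.08
```

```bash
python3 - <<'E'
from h import *
for z in (90.3,91.2,92.1):
    ctrl.servo_line(J(12,z),RJ,vel=10); ctrl.pause(.25); rep(z)
E
```

```text
90.3 13.32 y 12.07 x -0.15 z 90.21 F y -0.04 x -0.40 z -1.00
91.2 13.82 y 12.09 x -0.23 z 91.00 F y 0.23 x -0.04 z -3.04
92.1 14.32 y 12.01 x -0.01 z 92.09 F y -0.41 x 0.40 z -3.08
```

```bash
python3 - <<'E'
from h import *
ctrl.servo_line(J(12,89.2,0.2),RJ,vel=10); ctrl.pause(.2); rep('pressed')
ctrl.servo_line(J(5,89.2,0.2),RJ,vel=10); rep()
y=5
while y>-6:
    y-=.75
    h=ctrl.servo_line(J(y,89.2,0.2),RJ,vel=6,guard=4); s=rep((h,y))
    f=np.array(s['contact_force'])
    if f@AX>4.0: break
E
```

```text
pressed 14.96 y 11.95 x 0.32 z 89.35 F y 0.35 x -0.70 z -0.53
 15.81 y 4.76 x 0.23 z 89.24 F y 0.55 x 0.18 z -0.15
(False, 4.25) 16.08 y 4.10 x 0.22 z 89.22 F y 0.23 x -0.44 z -0.93
(False, 3.5) 16.36 y 3.08 x 0.26 z 89.27 F y -0.34 x -0.16 z -0.80
(False, 2.75) 16.63 y 2.10 x 0.34 z 89.03 F y -2.14 x 0.65 z -4.41
(False, 2.0) 16.91 y 1.92 x 0.17 z 89.05 F y -2.00 x 0.95 z -3.60
(False, 1.25) 17.18 y 1.53 x -0.03 z 89.11 F y -1.44 x 0.29 z -3.28
(False, 0.5) 17.46 y 0.67 x 0.10 z 89.16 F y 0.60 x 0.09 z -3.85
(False, -0.25) 17.73 y -0.26 x 0.18 z 89.20 F y 0.87 x -0.04 z -3.27
(False, -1.0) 18.01 y -1.04 x 0.20 z 89.20 F y -0.55 x -0.28 z -3.95
(False, -1.75) 18.28 y -1.79 x 0.21 z 89.22 F y 0.12 x 0.35 z -3.20
(False, -2.5) 18.56 y -2.31 x 0.18 z 89.18 F y 1.97 x -0.08 z -3.27
(False, -3.25) 18.83 y -2.81 x 0.09 z 89.11 F y 4.07 x 0.00 z -2.89
```

The pit was felt: the point dropped in at y≈+2.1 and caught the far wall at about -2.2, so the centre is near -0.4, which agrees with the camera. Now centre and press.

```bash
python3 - <<'E'
from h import *
Y,X=-0.4,0.1
ctrl.servo_line(J(Y,89.2,X),RJ,vel=10); ctrl.pause(.2)
tare=np.mean([ctrl.get_state()['contact_force'][2] for _ in range(1)]); s=rep('centre')
tare=-3.55; z=88.4; pk=0; snapd=False
while z>76.0:
    z-=.35
    h=ctrl.servo_line(J(Y,z,X),RJ,vel=5,guard=8); s=rep('%.2f'%z)
    n=s['contact_force'][2]-tare; pk=max(pk,n)
    if h or n>18: print('ABORT');break
    if pk>11 and n<8.3: snapd=True;break
print(pk,n,snapd)
zz=s['ee_pos'][2]
ctrl.servo_line(J(Y,zz+4,X),RJ,vel=40)
rep('lift')
E
```

```text
centre 19.47 y -0.57 x 0.14 z 89.22 F y -0.43 x 0.42 z -2.45
88.05 19.85 y -0.44 x 0.16 z 88.06 F y -0.22 x -0.39 z -3.21
87.70 20.1 y -0.45 x 0.18 z 87.80 F y -0.64 x 0.19 z -2.42
87.35 20.35 y -0.42 x 0.22 z 87.53 F y -0.31 x 0.33 z -1.04
87.00 20.6 y -0.42 x 0.22 z 87.09 F y 0.37 x 0.26 z 1.17
86.65 20.85 y -0.45 x 0.17 z 86.67 F y 0.89 x 0.24 z -0.70
86.30 21.1 y -0.44 x 0.16 z 86.30 F y 0.52 x 0.20 z 0.18
85.95 21.35 y -0.43 x 0.16 z 85.96 F y 0.75 x 0.15 z 0.12
85.60 21.6 y -0.41 x 0.12 z 85.61 F y -0.36 x -0.33 z -0.12
85.25 21.85 y -0.42 x 0.12 z 85.26 F y 0.62 x 0.50 z -0.06
84.90 22.1 y -0.38 x 0.11 z 84.89 F y -0.86 x 0.25 z -0.29
84.55 22.35 y -0.42 x 0.15 z 84.55 F y -0.37 x -0.12 z -0.24
84.20 22.6 y -0.41 x 0.11 z 84.19 F y -1.23 x 0.36 z 0.14
83.85 22.85 y -0.40 x 0.11 z 83.86 F y -1.09 x -0.11 z 0.78
83.50 23.1 y -0.43 x 0.18 z 83.62 F y 0.10 x -0.11 z 1.60
83.15 23.35 y -0.44 x 0.20 z 83.34 F y -1.02 x -0.78 z 1.95
82.80 23.6 y -0.45 x 0.24 z 83.02 F y -0.76 x -0.37 z 3.87
82.45 23.85 y -0.42 x 0.22 z 82.58 F y -0.34 x -0.54 z 4.88
82.10 24.1 y -0.45 x 0.20 z 82.18 
[... 489 characters left out ...]
z 8.47
78.95 26.35 y -0.43 x 0.32 z 79.56 F y 0.08 x -0.76 z 9.26
78.60 26.6 y -0.46 x 0.34 z 79.33 F y 0.55 x -1.64 z 10.52
78.25 26.85 y -0.43 x 0.37 z 79.04 F y -0.22 x -1.43 z 10.62
77.90 27.1 y -0.45 x 0.36 z 78.74 F y 0.57 x -1.29 z 10.52
77.55 27.35 y -0.44 x 0.37 z 78.39 F y 0.32 x -2.07 z 10.45
77.20 27.6 y -0.42 x 0.31 z 77.90 F y -0.09 x -1.63 z 9.81
76.85 27.85 y -0.42 x 0.21 z 77.32 F y -0.60 x -1.27 z 8.02
76.50 28.1 y -0.41 x 0.12 z 76.62 F y 0.40 x -0.09 z 5.11
76.15 28.35 y -0.41 x 0.09 z 76.14 F y -0.86 x 0.50 z 4.78
75.80 28.6 y -0.41 x 0.08 z 75.74 F y -0.06 x 0.35 z 3.51
14.165331842205212 7.0583301944515355 True
lift 28.85 y -0.10 x -0.38 z 79.98 F y 0.46 x -1.12 z 5.46
```

Textbook signature: dent plateau at about 8.5 N, peak at about 14 N, then a snap falling to 7 N, with no stop contact. Next, lift and return.

```bash
python3 - <<'E'
from h import *
ctrl.servo_line(J(-.4,100,.1),RJ,vel=60)
ctrl.servo_line(J(-.4,175,.1),RJ,vel=150); ctrl.pause(.1); rep()
ctrl.move_pose([553.6,-321,175],RJ)
ctrl.servo_line([553.6,-321,152],RJ,vel=80); ctrl.pause(.4)
s=ctrl.get_state();print(s['time_s'],s['ee_pos'],s['contact_force'])
c=snap('wrist','w6'); e=s['ee_pos']
print('tip pred',proj(c,[e[0],e[1],e[2]-64.8+2]),'hole pred',proj(c,[553.6,-321,75]))
cv2.imwrite('pics/w6c.png',cv2.resize(c['pixels'][160:300,190:310],None,fx=4.2,fy=4.2,interpolation=cv2.INTER_CUBIC))
E
```

```text
30.09 y -0.01 x -0.93 z 173.42 F y 0.27 x 0.99 z -4.44
32.125 [ 553.67777914 -321.18427642  152.31909046] [-0.96959414  0.20136203 -3.15288471]
tip pred [249.5669254  205.96852434] hole pred [249.2955292  198.82048327]
```

View pics/w6c.png

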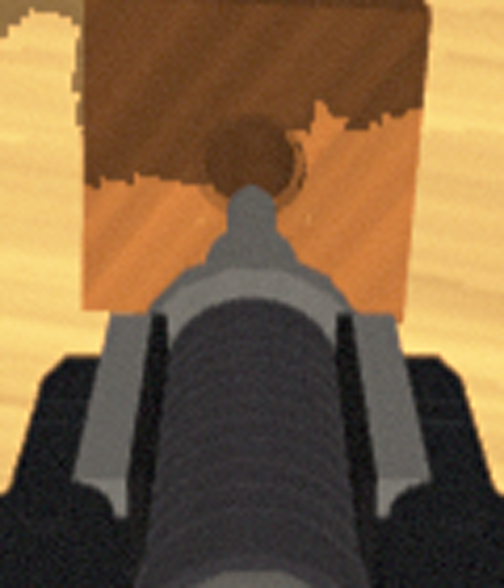

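```bash
python3 - <<'E'
from h import *
h=ctrl.servo_line([553.6,-321,118],RJ,vel=60,guard=6)
s=ctrl.get_state();print(h,s['time_s'],s['ee_pos'],s['contact_force'])
if not h:
    h=ctrl.servo_line([553.6,-321,88],RJ,vel=40,guard=6)
    s=ctrl.get_state();print(h,s['time_s'],s['ee_pos'],s['contact_force'])
if not h:
    h=ctrl.servo_line([553.6,-321,82.5],RJ,vel=10,guard=3)
    ctrl.pause(.15); s=ctrl.get_state();print(h,s['time_s'],s['ee_pos'],s['contact_force'])
snap('wrist','w7')
E
```

```text
False 32.8917 [ 553.70051111 -321.11312432  117.96266268] [-0.02248363  0.72238046 -2.36712866]
False 33.7917 [ 553.77525439 -321.1666953    88.22460427] [ 0.08442702  0.07874448 -3.51563812]
True 34.3917 [ 553.68179651 -321.06714316   84.12547789] [0.11401904 0.53451245 6.64867666]
```

View pics/w7.png

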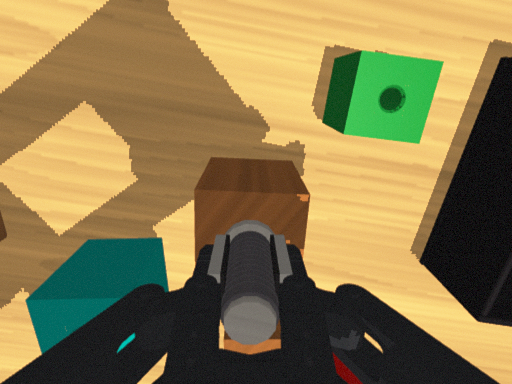

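Seated at the original height (84.1), with the collar on the block. Release and back off.

```bash
python3 - <<'E'
from h import *
ctrl.grip(60,20); ctrl.pause(.2)
ctrl.servo_line([553.6,-321,200],RJ,vel=120)
ctrl.move_pose([400,-60,300],RJ); ctrl.pause(.3)
s=ctrl.get_state();print(s['time_s'],s['contact_force'],s['gripper_width'])
t=snap('top','t8');c=snap('side','s8')
print(np.abs(t['pixels'].astype(int)-load('top0')['pixels']).shape)
cv2.imwrite('pics/t8c.png',cv2.resize(t['pixels'][150:300,190:410],None,fx=3.6,fy=3.6,interpolation=cv2.INTER_CUBIC))
E
```

```text
37.75 [-0.60184112  0.56386776 -0.72189687] 60.20217625107035
(384, 512, 3)
```

View pics/t8.png

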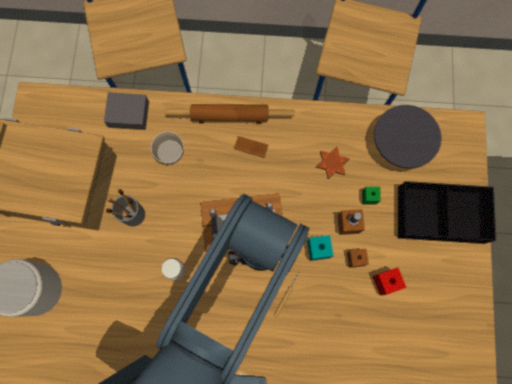

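View pics/s8.png

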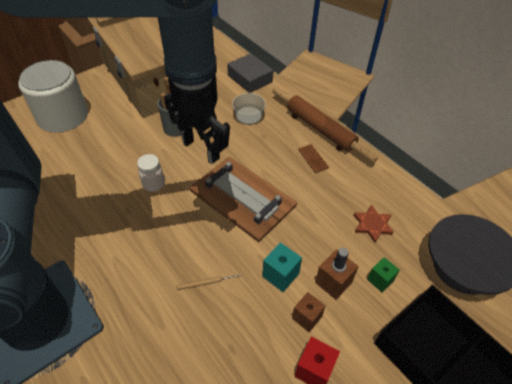

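View pics/t8c.png

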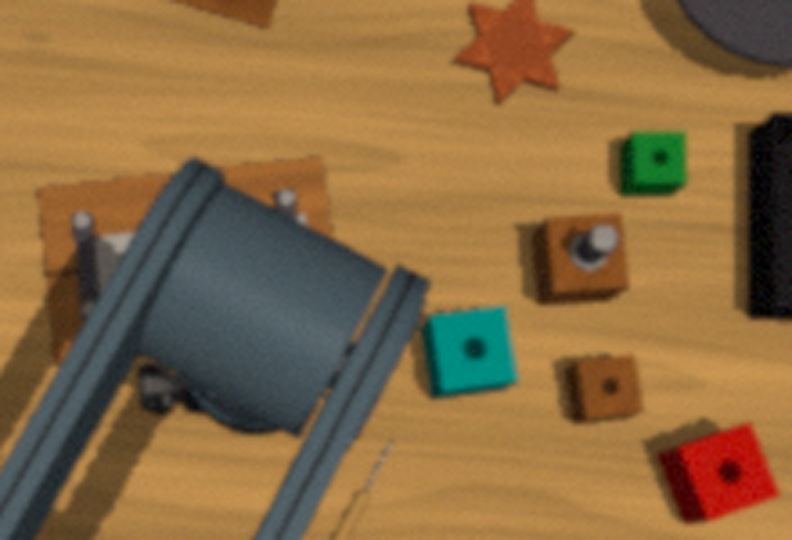

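The punch stands upright where it started (crop 603,238, as before), and the visible bystanders have not moved. The arm is clear. Handing in.

```bash
python3 -c "
from station import ctrl
print(ctrl.finish_job(), ctrl.get_state()['time_s'])"
```

```text
the job is handed in; nothing more can be done
the job is handed in; nothing more can be done
```

The job is done and handed in at about 38 s of the 72 s allowed; no verdict was reported.

- **Finding the pit:** I took the punch from the larger brown stand, set its point in the channel and dragged it towards -y. The point dropped into the pit and caught its far wall, 0.4 mm from where the camera had put the pit's centre.
- **Pressing:** I pressed straight down there. The push held at about 8.5 N while the dent formed, peaked at about 14 N, then the spring snapped and the push fell to 7 N. I stopped there, about 1.5 mm short of the hard stop by my estimate. Pushes elsewhere in the channel stayed below 4 N, so it snapped only in the pit.
- **Putting it back:** The punch went back into the stand at its original height (tool z 84.1 mm before and after) and I let go.

The last pictures show the punch upright in its stand and the bystanders where they were, compared by eye. The gripper was open, with the arm clear of everything. I did not measure the dent's depth directly; I inferred it from the force plateau. None of the checks failed or disagreed.

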